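# Tip the standing notebook onto the scanner glass and start the scan

## Robot

A 6-joint arm with a two-finger parallel gripper is mounted at the origin on the work surface; the furniture and walls round the work are solid. World frame = base frame: x ahead of the robot, y to its left, z up, the work surface at z = 0. Lengths are in mm, angles in rad, forces in N, time in s.
With the tool pointing down it reaches from about 325 to 1000 mm from the base axis. Payload 5.1 kg.
Tool frame: the origin (TCP) lies midway between the tips of the shut fingers; the grasp point (between the pads) lies 19 mm behind it; z points along the fingers, y is the line along which they close (so a half turn about z gives the same grasp; the last joint's range is limited). The gripper opens to 85 mm and grips with 20 to 120 N. Pads are 22 mm wide; open, the fingers measure 114 mm over their backs; the gripper's body (76 mm by 85 mm) begins 54 mm behind the grasp point. The pads swing forward as they close: fully open they stand 13 mm farther back than shut.
Start: joints at [-1.193, 0.124, 1.65, -0, 1.367, -0.083], TCP at [289, -582.206, 231.322] pointing down, gripper open.
Joint ranges: [-2.61, 2.61], [-1.02, 2.33], [0.03, 2.71], [-1.35, 4.49], [0.32, 2.68], [-2.91, 2.91]. Speed limits (rad/s): [2.57, 2.57, 3.14, 3.14, 3.14, 3.14].

## Interface

Orientations are given as a rotation vector (axis times angle).
In Python, from plant import r, viewer, order gives the robot as it stands.
- The arm moves only by the tool send_rows, never from a script. Its argument "series" is one flat list of numbers, 7 for each row, row after row: the shift along the world's x, y, z in mm, then the turn, a rotation vector about the world's x, y, z in degrees, then the closure, from -1 (fully open) to 1 (shut), so that 0 is half open. A call has 1 to 12 rows; each row shifts and turns the commanded pose from where the row before left it; what a row does not reach is not made up. A row lasts 1/12 s, in which the tool goes at most 41.7 mm and 7.16 degrees, less where a joint would pass 70% of its speed; a pose out of reach is approached as far as the arm can. A call is refused whole if a number of a shift passes 41.7 or a number of a turn 7.16, either way. A call with a gripper value outside its range is refused whole. The fingers move at their own pace and stop on an object; "force" is the grip in N (left out, the last holds). Time passes only in rows, so rows that do not move let the fingers close. It gives the time, the measured TCP pose, the force, the opening and the grip force at its end, in the units of the state.
- r.sense(): the state, without advancing time (a new reading comes with each control period).
- viewer.get_image(name): name is "scene" or "top" or "wrist"; returns a dict with "color" (420x560x3 uint8, red, green, blue), "range_z" (420x560 float32, mm along the optical axis (not along the pixel's ray), 0 where there is no reading), "fx", "fy", "cx", "cy" (pixels), "xyz" and "orientation" of the camera in the world; the wrist camera has in their place "tool_from_camera" (4x4, takes a point from camera to tool coordinates, whose origin is the TCP and whose axes are the flange's). Camera axes: x right, y up, looking along -z (the intrinsics and any distortion apply to the point x, -y, -z); pixel columns grow to the right and rows downward; lengths in mm; the calibration is good to about 2 mm. A picture is of the moment at which its call begins: read the wrist's pose just before it.
- order.finish_job(): hands the job in; it is judged then, once.
The state is a dict: "time_s": time; "joints": joint angles; "joint_velocities": joint speeds; "joint_torque": joint torques, N m; "position": TCP position; "eef_rot": TCP orientation; "contact_force": force on the tool from outside, world axes, zero at the start; "wrist_torque": the same for the moment, N m; "grip_width": finger opening in mm; "finger_force": force on a finger pad.
Only numpy, scipy, OpenCV 4.12 (cv2) and the standard library are available. Lean on these libraries where they do the work, as an engineer would, in place of code of your own. Each camera call takes 0.05 s, during which the arm holds its last target. There are 200 camera calls.

## Task

The small black notebook stands on end near one end of the flatbed scanner's glass. Push it over by its upper part so that it falls along the glass and lies flat, wholly on the glass, then press the scanner's round button fully down and let it come up again. Only push and press: do not lift or carry the notebook, do not press the button before the notebook lies there, and leave the ink bottle, rubber stamp and pocket watch alone.

Things in the scene. Friction and masses are not known exactly. Their poses are not given: they have to be found in the camera images.
- scanner: Lidless flatbed scanner, light grey, fixed; 245 mm along its x, 203 mm wide (y -115 to +88), flat top 42 mm above the desk. Origin at desk level under the centre of the glass; z up. Its x points away from the robot, turned up to 0.8 rad either way. Control strip with the button along the -y side. The notebook stands near the -x end and has to fall towards +x.
- glass_centre (a point): Centre of the glass, on its surface, axes as the scanner's. The glass is blue-grey with a dark edge line, level with the scanner's top, 210 mm along x and 150 mm along y.
- notebook: Black hard-cover notebook, 140 x 90 x 13 mm, 0.12 kg, loose, standing on a 90 x 13 mm end. Origin at the centre of the cover that faces scanner +x (70 mm above the glass at first). Own x along the 140 mm (up at first), y along the 90 mm, z from that cover through to the opposite one, which is to be pushed (z level at first, towards scanner -x within 0.12 rad; straight up when it lies as wanted).
- notebook_centre (a point): Centre of the notebook (half-way in all three directions); 70 mm above the glass while it stands, 6.5 mm once it lies flat. Leaned about 6 degrees it falls by itself, and comes to lie with its foot roughly where it stood.
- foot_left (a point): Corner of the notebook (mid thickness) at the end it stands on, x = -70, y = +45 mm.
- foot_right (a point): Corner of the notebook (mid thickness) at the end it stands on, x = -70, y = -45 mm.
- head_left (a point): Corner of the notebook (mid thickness) at its upper end, x = +70, y = +45 mm.
- head_right (a point): Corner of the notebook (mid thickness) at its upper end, x = +70, y = -45 mm.
- scan_button (a joint): The scanner's push button, m: 0 up, 0.005 fully down; springs back; fully down takes about 4 N.
- scan_button_top (a point): Centre of the top of the round grey button, 26 mm across, in a raised collar on the control strip at scanner x = +60, y = -96 mm; it is pressed straight down.
- ink_bottle: Bystander: square glass ink bottle with a black cap, 47 x 46 x 56 mm, standing on the desk at the scanner's +y side. Origin at its underside.
- rubber_stamp: Bystander: rubber stamp with a turned handle, 26 x 54 x 69 mm, standing on the desk at the scanner's +y side. Origin at its underside.
- pocket_watch: Bystander: silver pocket watch, 47 x 68 x 12 mm, lying on the desk at the scanner's +y side. Origin at its underside.
Things that resemble listed ones, but are neither listed nor needed, are in the scene too. Of the things shaped like the notebook, the black one is meant.

How it is judged (in metres and radians):
On the way, in this order (a step that is already met when the one before it is completed fails the run):
1. the notebook has been pushed over and lies flat, wholly on the glass (angle between notebook's own z axis and vertical below 0.08 rad and height (world z) of notebook_centre below 0.055 m and x of foot_left in the frame of scanner between -0.1065 and 0.1065 m and y of foot_left in the frame of scanner between -0.0765 and 0.0765 m and x of foot_right in the frame of scanner between -0.1065 and 0.1065 m and y of foot_right in the frame of scanner between -0.0765 and 0.0765 m and x of head_left in the frame of scanner between -0.1065 and 0.1065 m and y of head_left in the frame of scanner between -0.0765 and 0.0765 m and x of head_right in the frame of scanner between -0.1065 and 0.1065 m and y of head_right in the frame of scanner between -0.0765 and 0.0765 m and linear speed of notebook below 0.02 m/s), for 0.2 s.
2. the button is pressed down while the notebook lies there (value of joint scan_button above 0.004 m and angle between notebook's own z axis and vertical below 0.08 rad and height (world z) of notebook_centre below 0.055 m and x of foot_left in the frame of scanner between -0.1065 and 0.1065 m and y of foot_left in the frame of scanner between -0.0765 and 0.0765 m and x of foot_right in the frame of scanner between -0.1065 and 0.1065 m and y of foot_right in the frame of scanner between -0.0765 and 0.0765 m and x of head_left in the frame of scanner between -0.1065 and 0.1065 m and y of head_left in the frame of scanner between -0.0765 and 0.0765 m and x of head_right in the frame of scanner between -0.1065 and 0.1065 m and y of head_right in the frame of scanner between -0.0765 and 0.0765 m), for 0.05 s.
At the end, for the whole second after the job is handed in: The notebook lies flat (within about 4.5 degrees) and still on its far cover with all four corners on the glass (1.5 mm over its edge is allowed), and the button, after having been pressed at least 4 of its 5 mm, is up again (angle between notebook's own z axis and vertical below 0.08 rad and height (world z) of notebook_centre below 0.055 m and x of foot_left in the frame of scanner between -0.1065 and 0.1065 m and y of foot_left in the frame of scanner between -0.0765 and 0.0765 m and x of foot_right in the frame of scanner between -0.1065 and 0.1065 m and y of foot_right in the frame of scanner between -0.0765 and 0.0765 m and x of head_left in the frame of scanner between -0.1065 and 0.1065 m and y of head_left in the frame of scanner between -0.0765 and 0.0765 m and x of head_right in the frame of scanner between -0.1065 and 0.1065 m and y of head_right in the frame of scanner between -0.0765 and 0.0765 m and linear speed of notebook below 0.01 m/s and angular speed of notebook below 0.1 rad/s and value of joint scan_button below 0.0015 m); the robot touches nothing.
It fails at once if the notebook is lifted or carried: both corners of its foot more than 25 mm above the glass (height (world z) of each of foot_left, foot_right above 0.067 m).
It fails at once if the button is pressed before the notebook lies flat on the glass (value of joint scan_button above 0.003 m and not (angle between notebook's own z axis and vertical below 0.08 rad and height (world z) of notebook_centre below 0.055 m and x of foot_left in the frame of scanner between -0.1065 and 0.1065 m and y of foot_left in the frame of scanner between -0.0765 and 0.0765 m and x of foot_right in the frame of scanner between -0.1065 and 0.1065 m and y of foot_right in the frame of scanner between -0.0765 and 0.0765 m and x of head_left in the frame of scanner between -0.1065 and 0.1065 m and y of head_left in the frame of scanner between -0.0765 and 0.0765 m and x of head_right in the frame of scanner between -0.1065 and 0.1065 m and y of head_right in the frame of scanner between -0.0765 and 0.0765 m)).
It fails at once if the ink bottle, rubber stamp or pocket watch is moved more than 15 mm or tipped (distance of any of ink_bottle, rubber_stamp, pocket_watch from where it was at the start of the episode above 0.015 m or angle between any of ink_bottle, rubber_stamp, pocket_watch's own z axis and vertical above 0.3 rad).
It also fails if it takes over 35 s, if anything falls off the work surface, if the arm or the gripper's body presses on something with over 40 N, if the wrist force passes 120 N, or if a joint passes its speed limit or range.

## Working session

There is one attempt and no reset: what is moved stays moved. The work goes in short steps, Python scripts to look and compute and a tool call to move; the robot and the scene stay as the last step left them, time stands still between calls to the robot, and variables do not carry over. Pictures are saved under pics/ and viewed, at most 10 in all, crops included, and the job is handed in when it is done.

Besides the shell and the picture viewer there is one more tool, called after "Call:" as name(argument=value, ...) on one line, values as JSON. send_rows: Moves the arm, as the interface text tells. Its arguments: {"type":"object","properties":{"series":{"type":"array","items":{"type":"number"}},"force":{"type":"number"}},"required":["series"]}

```bash
mkdir -p pics
cat > h.py <<'E'
import numpy as np, cv2
from scipy.spatial.transform import Rotation as R
from plant import r, viewer, order
def cam(name):
    s=r.sense(); im=viewer.get_image(name)
    if name=="wrist":
        T=np.eye(4);T[:3,:3]=R.from_rotvec(s["eef_rot"]).as_matrix();T[:3,3]=s["position"]
        im["T"]=T@np.array(im["tool_from_camera"])
    else:
        o=np.array(im["orientation"],float); T=np.eye(4)
        T[:3,:3]=o if o.shape==(3,3) else R.from_rotvec(o).as_matrix() if o.size==3 else R.from_quat(o).as_matrix()
        T[:3,3]=im["xyz"]; im["T"]=T
    return im
def cloud(im):
    v,u=np.mgrid[0:420,0:560]; z=im["range_z"]
    p=np.stack([(u-im["cx"])/im["fx"]*z,-(v-im["cy"])/im["fy"]*z,-z],-1)
    return p@im["T"][:3,:3].T+im["T"][:3,3]
def plane(im,uv,h):
    uv=np.atleast_2d(np.array(uv,float)); d=np.stack([(uv[:,0]-im["cx"])/im["fx"],-(uv[:,1]-im["cy"])/im["fy"],-np.ones(len(uv))],-1)@im["T"][:3,:3].T
    o=im["T"][:3,3]; return o+d*((h-o[2])/d[:,2])[:,None]
def save(im,n): cv2.imwrite(f"pics/{n}.png",im["color"][:,:,::-1])
E
python3 - <<'E'
from h import *
for n in("scene","top"):
    im=cam(n); save(im,n+"0"); print({k:v for k,v in im.items() if k not in("color","range_z","T")})
    p=cloud(im); print(p[::84,::112].round().tolist())
s=r.sense();print(s)
E
```

```text
{'fx': 493.49108733368666, 'fy': 493.49108733368666, 'cx': 279.47218405446716, 'cy': 203.2538148448541, 'xyz': array([-90.2675156 , 696.06639374, 650.58645352]), 'orientation': array([ 0.5418424 , -1.08535283, -2.0173778 ])}
[[[1604.0, 403.0, 370.0], [1608.0, 73.0, 328.0], [1607.0, -357.0, 274.0], [1594.0, -932.0, 204.0], [1314.0, -1363.0, 191.0]], [[1425.0, 496.0, 189.0], [1603.0, 130.0, 57.0], [1600.0, -326.0, -45.0], [1604.0, -969.0, -192.0], [1222.0, -1340.0, -171.0]], [[1374.0, 571.0, -26.0], [1314.0, 279.0, -103.0], [1600.0, -294.0, -427.0], [1109.0, -508.0, -289.0], [929.0, -999.0, -383.0]], [[1281.0, 653.0, -232.0], [1051.0, 408.0, -211.0], [601.0, 307.0, 21.0], [461.0, 128.0, 19.0], [332.0, -71.0, -0.0]], [[572.0, 717.0, 84.0], [512.0, 576.0, 39.0], [432.0, 417.0, -1.0], [312.0, 268.0, -0.0], [195.0, 115.0, -4.0]]]
{'fx': 511.95035833186705, 'fy': 511.95035833186705, 'cx': 274.36061510150483, 'cy': 208.86958885202088, 'xyz': array([ 503.00152553,  190.76567193, 1144.52021588]), 'orientation': array([ 0.0613042 , -0.04267371, -1.55751119])}
[[[1044.0, 832.0, 25.0], [1164.0, 6
[... 563 characters left out ...]
s': 0.1, 'joints': array([-1.19259511e+00,  1.24460321e-01,  1.65149712e+00, -6.21133848e-06,
        1.36752214e+00, -8.25742158e-02]), 'joint_velocities': array([ 0.00111049, -0.00197658, -0.00446424, -0.00074637,  0.00094505,
       -0.00042967]), 'joint_torque': array([ 4.12653126e-04, -4.24930394e+01, -3.66653001e+01, -1.32692840e-04,
        3.94675750e-03, -9.80379809e-06]), 'position': array([ 288.80537243, -581.71325375,  230.18656145]), 'eef_rot': array([-3.05676863e+00, -7.16974359e-01,  4.45706908e-04]), 'contact_force': array([-0.55887645, -0.58675915,  0.17988675]), 'wrist_torque': array([0.02616789, 0.00514941, 0.02266529]), 'finger_force': 0.0, 'grip_width': 85.6030946463451}
```

```bash
ls -a; ls pics
```

```text
.
..
h.py
pics
scene0.png
top0.png
```

View pics/top0.png

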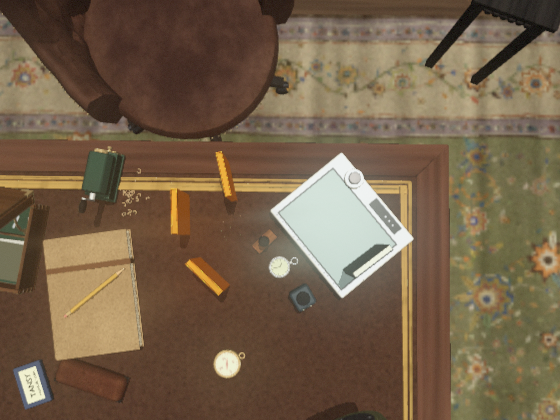

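View pics/scene0.png

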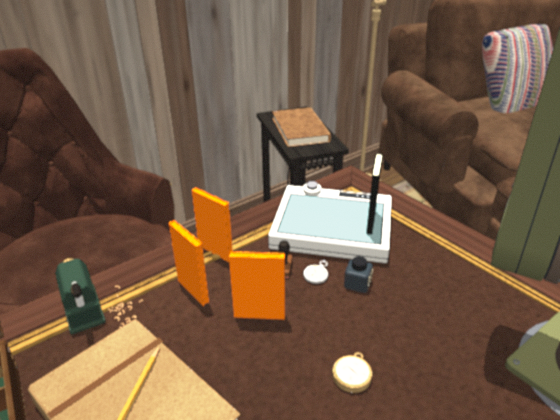

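Top view: the black notebook stands at (370,262) on the scanner (corners (341,153), (271,210), (342,297), (412,238)), button at (354,178). Could be mistaken for it: orange boards at (226,175), (180,211), (207,276), all orange, so not it. The bystanders are the stamp (265,240), silver watch (280,266) and ink bottle (302,298). The gold watch (227,363) is a decoy.

Run:
```python
from h import *
im=cam("top"); c=im["color"].astype(int); p=cloud(im); z=p[...,2]
# scanner white outline + glass
br=(c.min(-1)>95).astype(np.uint8); br[:, :255]=0; br[:,425:]=0; br[:140]=0; br[305:]=0
n,l,st,ce=cv2.connectedComponentsWithStats(br); k=1+np.argmax(st[1:,4]); m=(l==k).astype(np.uint8)
cn=max(cv2.findContours(m,0,1)[0],key=cv2.contourArea)
w=plane(im,cv2.convexHull(cn)[:,0],42)[:,:2].astype(np.float32)
rect=cv2.minAreaRect(w); print("scanner",rect,cv2.boxPoints(rect).round(1).tolist())
# glass: blue-grey (b>r)
g=((c[...,2]-c[...,0]>8)&(m>0)).astype(np.uint8)
g=cv2.morphologyEx(g,cv2.MORPH_OPEN,np.ones((3,3)))
cg=max(cv2.findContours(g,0,1)[0],key=cv2.contourArea)
rg=cv2.minAreaRect(plane(im,cv2.convexHull(cg)[:,0],42)[:,:2].astype(np.float32)); print("glass",rg,cv2.boxPoints(rg).round(1).tolist())
# notebook head by depth
roi=np.zeros_like(z,bool); roi[225:300,325:415]=1
hm=((z>165)&(z<200)&roi); 
print("head n",hm.sum(),np.median(z[hm]) if hm.any() else z[roi].max())
if hm.any():
    uv=np.argwhere(hm)[:,::-1]; rn=cv2.minAreaRect(plane(im,uv,182)[:,:2].astype(np.float32)); print(rn,cv2.boxPoints(rn).round(1).tolist(), uv.min(0),uv.max(0))
bz=z[165:192,342:367]; print("button z",np.percentile(bz,[50,90,98]).round(1))
cr=np.concatenate([cv2.resize(im["color"][145:305,262:422],(560,560),interpolation=cv2.INTER_CUBIC)],1)
cv2.imwrite("pics/crop.png",cr[:,:,::-1])
```

```text
scanner ((543.81494140625, 73.44430541992188), (313.771484375, 336.9803466796875), 3.5632431507110596) [[376.79998779296875, 231.89999389648438], [397.70001220703125, -104.5], [710.9000244140625, -85.0], [689.9000244140625, 251.39999389648438]]Traceback (most recent call last):
  File "<stdin>", line 12, in <module>
ValueError: max() iterable argument is empty
```

Run:
```python
from h import *
im=cam("top"); c=im["color"]; p=cloud(im); z=p[...,2]
cr=cv2.resize(c[145:305,262:422],(560,560),interpolation=cv2.INTER_CUBIC); cv2.imwrite("pics/crop.png",cr[:,:,::-1])
for u,v in((330,220),(310,200),(342,160),(280,210),(400,238),(385,265),(420,300),(370,255),(372,262)): print(u,v,c[v,u],z[v,u].round(1))
m=((c.min(-1)>115)).astype(np.uint8); roi=np.zeros_like(m); roi[145:305,268:415]=1; m&=roi
n,l,st,ce=cv2.connectedComponentsWithStats(m); k=1+np.argmax(st[1:,4]); m=(l==k).astype(np.uint8); print(st[k])
cn=max(cv2.findContours(m,0,1)[0],key=cv2.contourArea)
w=plane(im,cv2.convexHull(cn)[:,0],42)[:,:2].astype(np.float32)
print("scanner",cv2.minAreaRect(w),cv2.boxPoints(cv2.minAreaRect(w)).round(1).tolist())
hm=(z>165)&(z<200)&(roi>0); print("head n",hm.sum(),z[roi>0].max())
if hm.any():
    uv=np.argwhere(hm)[:,::-1]; rn=cv2.minAreaRect(plane(im,uv,182)[:,:2].astype(np.float32)); print(rn,cv2.boxPoints(rn).round(1).tolist(),uv.min(0),uv.max(0),np.median(z[hm]))
print("button z",np.percentile(z[172:184,349:360],[10,50,90]).round(1))
```

```text
330 220 [210 224 215] 39.5
310 200 [211 226 218] 45.4
342 160 [240 242 241] 39.3
280 210 [191 194 190] 42.9
400 238 [240 242 241] 42.2
385 265 [108  95  82] -3.8
420 300 [114  80  64] -3.6
370 255 [86 94 85] 145.7
372 262 [238 241 224] 177.3
[  270   152   144   146 10457]
scanner ((556.5331420898438, 49.40098571777344), (249.9794921875, 236.96807861328125), 39.79465103149414) [[384.70001220703125, 60.400001525878906], [536.2999877929688, -121.5999984741211], [728.4000244140625, 38.400001525878906], [576.7000122070312, 220.39999389648438]]
head n 383 1144.5202158769619
((472.55078125, 20.006744384765625), (15.306290626525879, 90.24459075927734), 37.822906494140625) [[438.79998779296875, 51.0], [494.20001220703125, -20.299999237060547], [506.29998779296875, -10.899999618530273], [450.8999938964844, 60.29999923706055]] [351 244] [393 277] 178.52983246383417
button z [54.1 60.7 64.2]
```

View pics/crop.png

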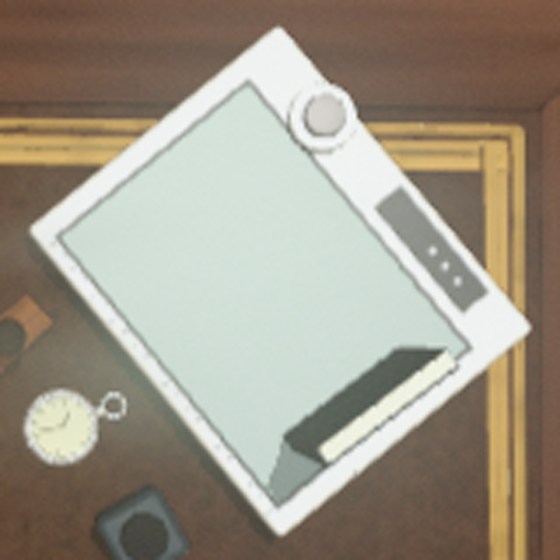

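The crop shows the scanner corners at crop (278,27), (30,232) and (530,325), and glass corners at (248,82), (57,237) and (468,350). The notebook top edge is the pale strip (320,455)–(455,358), and the black cover faces the glass. The button is at (325,115).

Run:
```python
from h import *
im=cam("top"); f=lambda q:np.array(q,float)/3.5+[262-.35,145-.35]
g=plane(im,f([(248,82),(57,237),(468,350)]),42)[:,:2]
print("glass",g.round(1).tolist(), np.linalg.norm(g[0]-g[1]),np.linalg.norm(g[0]-g[2]))
s=plane(im,f([(278,27),(530,325)]),42)[:,:2];print("scn edge",s.round(1).tolist(),np.linalg.norm(s[0]-s[1]))
d=g[0]-g[2]; a1=np.arctan2(d[1],d[0]); e=g[1]-g[0]; a2=np.arctan2(e[1],e[0])-np.pi/2; d=s[0]-s[1]; a3=np.arctan2(d[1],d[0]);print(a1,a2,a3)
yaw=np.mean([a1,a2,a3]); ex=np.array([np.cos(yaw),np.sin(yaw)]); ey=np.array([-ex[1],ex[0]])
C=np.mean([g[0]-105*ex+75*ey, g[1]-105*ex-75*ey, g[2]+105*ex+75*ey, s[0]-122.5*ex+115*ey, s[1]+122.5*ex+115*ey],0)
print("yaw",yaw,"C",C)
fr=lambda w:np.stack([(w-C)@ex,(w-C)@ey],-1).round(1).tolist()
print("checks",fr(g),fr(s))
b=plane(im,f([(325,115)]),52)[:,:2]; print("button meas",b,fr(b),"model",C+60*ex-96*ey)
c=im["color"];p=cloud(im);z=p[...,2]
m=((z>160)&(z<200)&(c.min(-1)>150)).astype(np.uint8); m[:,:340]=0;m[:,400:]=0;m[:235]=0;m[285:]=0
uv=np.argwhere(m)[:,::-1]; rn=cv2.minAreaRect(plane(im,uv,182)[:,:2].astype(np.float32)); B=cv2.boxPoints(rn); print("nb head",rn,fr(B),fr(np.array(rn[0])))
# second view
im=cam("scene");p=cloud(im);q=p.reshape(-1,3);c=im["color"].reshape(-1,3)
S=np.array(fr(q[:,:2])); k=(abs(S[:,0])<130)&(abs(S[:,1]+10)<100)&(q[:,2]>100)&(q[:,2]<170)
print("scene nb sx,sy pct",np.percentile(S[k],[5,50,95],axis=0),k.sum())
k=(np.hypot(S[:,0]-60,S[:,1]+96)<20)&(q[:,2]>44); print("btn",q[k,2].max(),np.median(q[k],0),np.median(S[k],0))
for zz in(60,100,150):
  k=(S[:,0]>-300)&(S[:,0]<-125)&(abs(S[:,1])<150)&(q[:,2]>zz); print("behind",zz,k.sum())
```

```text
glass [[666.3, 79.5], [568.7, 196.5], [502.5, -55.9]] 152.39328524622792 212.5138073800747
scn edge [[700.9, 61.1], [518.3, -93.8]] 239.46915301052584
0.6908775187849805 0.6950174306844423 0.7036261203486617
yaw 0.6965070232726949 C [536.06622108  70.79235329]
checks [[105.5, -76.9], [105.7, 75.5], [-107.1, -75.7]] [[120.2, -113.2], [-119.3, -114.9]]
button meas [[644.95673605  33.28814969]] [[59.5, -98.6]] model [643.67953626  35.64446009]
nb head ((472.3309326171875, 18.246427536010742), (14.17109203338623, 87.52161407470703), 39.0590934753418) [[-89.0, 44.4], [-90.3, -43.1], [-76.2, -43.3], [-74.9, 44.2]] [-82.6, 0.6]
scene nb sx,sy pct [[-89.9   -1.72]
 [-82.7   49.  ]
 [-75.88  51.9 ]] 237
btn 64.02215504130163 [636.48218274  41.6273021   58.29311097] [ 58.5 -88. ]
behind 60 0
behind 100 0
behind 150 0
```

Both views agree: yaw ≈ 0.70, the notebook centre is at scanner (-82.6, +0.6), and the button is within 3 mm of its model. I'll move behind the notebook with the fingers shut.

Call:
send_rows(series=[9, 39.5, 0, 0, 0, 6.75, 1, 9, 39.5, 0, 0, 0, 6.75, 1, 9, 39.5, 0, 0, 0, 0, 1, 9, 39.5, 0, 0, 0, 0, 1, 9, 39.5, 0, 0, 0, 0, 1, 9, 39.5, 0, 0, 0, 0, 1, 9, 39.5, 0, 0, 0, 0, 1, 9, 39.5, 0, 0, 0, 0, 1, 9, 39.5, 0, 0, 0, 0, 1, 9, 39.5, 0, 0, 0, 0, 1, 9, 39.5, 0, 0, 0, 0, 1, 9, 39.5, 0, 0, 0, 0, 1])

```text
time_s: 1.3
position: [396.9, -106.4, 231.6]
eef_rot: [2.953, 1.071, 0.002]
contact_force: [1.6, 0.7, 0.4]
grip_width: -0.0
finger_force: 0.0
```

Call:
send_rows(series=[9, 39.5, 0, 0, 0, 0, 1, 9, 39, 0, 0, 0, 0, 1, 0, 0, -25, 0, 0, 0, 1, 0, 0, -25, 0, 0, 0, 1, 0, 0, -25, 0, 0, 0, 1, 0, 0, 0, 0, 0, 0, 1, 0, 0, 0, 0, 0, 0, 1])

```text
time_s: 1.88
position: [414.0, -29.4, 155.3]
eef_rot: [-2.951, -1.072, 0.004]
contact_force: [-0.1, -0.2, 0.9]
grip_width: -0.3
finger_force: 0.0
```

```bash
cat >> h.py <<'E'
C=np.array([536.07,70.79]);yaw=.6965;ex=np.array([np.cos(yaw),np.sin(yaw)]);ey=np.array([-ex[1],ex[0]])
def fr(w): w=np.asarray(w)[...,:2]-C; return np.stack([w@ex,w@ey],-1)
E
python3 - <<'E'
from h import *
s=r.sense();print(s["time_s"],s["position"],fr(s["position"]),s["contact_force"]); M=R.from_rotvec(s["eef_rot"]).as_matrix();print(M.round(3),s["grip_width"],s["joints"].round(2))
im=cam("scene");save(im,"s1")
E
```

```text
1.8833 [413.96510316 -29.40638099 155.28179115] [-157.94538682    1.47491636] [-0.11398483 -0.24314645  0.87990833]
[[ 0.767  0.642 -0.003]
 [ 0.642 -0.767  0.001]
 [-0.002 -0.003 -1.   ]] -0.3360512650972113 [-0.2  -0.37  2.23 -0.    1.29  0.67]
```

View pics/s1.png

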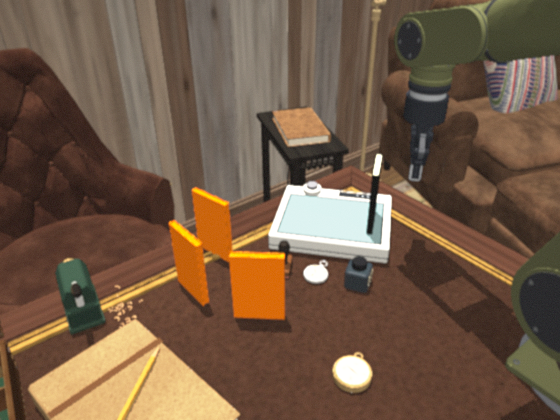

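The arm is clear behind the notebook, which still stands at (375,195). I'll approach quickly, then push slowly.

Call:
send_rows(series=[7.7, 6.4, 0, 0, 0, 0, 1, 7.7, 6.4, 0, 0, 0, 0, 1, 7.7, 6.4, 0, 0, 0, 0, 1, 7.7, 6.4, 0, 0, 0, 0, 1, 3.1, 2.6, 0, 0, 0, 0, 1, 3.1, 2.6, 0, 0, 0, 0, 1, 3.1, 2.6, 0, 0, 0, 0, 1, 3.1, 2.6, 0, 0, 0, 0, 1, 0, 0, 0, 0, 0, 0, 1])

```text
time_s: 2.68
position: [458.6, 6.6, 156.3]
eef_rot: [-2.953, -1.072, 0.0]
contact_force: [0.3, -0.3, 0.6]
grip_width: -0.2
finger_force: 0.0
```

```bash
cat > nb.py <<'E'
from h import *
im=cam("scene");q=cloud(im).reshape(-1,3);S=fr(q);k=(S[:,0]>-95)&(S[:,0]<110)&(abs(S[:,1])<70)&(q[:,2]>60)&(q[:,2]<182)
print(k.sum())
for a in range(70,190,20):
    kk=k&(abs(q[:,2]-a)<10); 
    if kk.sum()>5: print(a,kk.sum(),np.median(S[kk],0).round(1),S[kk].min(0).round(),S[kk].max(0).round())
s=r.sense();print(s["time_s"],fr(s["position"]),s["contact_force"])
E
python3 nb.py
```

```text
579
70 61 [-82.4  49.3] [-91. -31.] [-75.  53.]
90 64 [-82.5  49.2] [-91. -39.] [-75.  54.]
110 71 [-82.1  48.9] [-90. -37.] [-74.  53.]
130 73 [-81.7  49.2] [-90. -39.] [-74.  51.]
150 75 [-81.7  49. ] [-93. -23.] [-74.  53.]
170 191 [-82.1  18.5] [-95. -41.] [-73.  53.]
2.7333 [-100.98580025    0.55210194] [-0.0537342  -0.44409054  0.25728229]
```

Call:
send_rows(series=[3.1, 2.6, 0, 0, 0, 0, 1, 3.1, 2.6, 0, 0, 0, 0, 1, 3.1, 2.6, 0, 0, 0, 0, 1, 3.1, 2.6, 0, 0, 0, 0, 1, 3.1, 2.6, 0, 0, 0, 0, 1, 0, 0, 0, 0, 0, 0, 1, 0, 0, 0, 0, 0, 0, 1, 0, 0, 0, 0, 0, 0, 1])

```text
time_s: 3.4
position: [473.7, 19.3, 156.3]
eef_rot: [-2.953, -1.072, 0.0]
contact_force: [-0.5, -0.3, 0.2]
grip_width: -0.2
finger_force: 0.0
```

```bash
python3 nb.py
```

```text
118
150 16 [-82.5   7.4] [-91.   3.] [-72.   9.]
170 92 [-80.4  11.4] [-91.   3.] [-70.  18.]
3.45 [-80.95779333   0.56360497] [ 0.29575594 -0.55983514  1.03229294]
```

It has fallen. I'll rise and move near the button to look.

Call:
send_rows(series=[0, 0, 40, 0, 0, 0, 1, 0, 0, 40, 0, 0, 0, 1, 20, -5, 40, 0, 0, 0, 1, 30, -5, 0, 0, 0, 0, 1, 30, -5, 0, 0, 0, 0, 1, 30, 5, 0, 0, 0, 0, 1, 30, 10, 0, 0, 0, 0, 1, 0, 0, 0, 0, 0, 0, 1, 0, 0, 0, 0, 0, 0, 1])

```text
time_s: 4.2
position: [612.6, 19.8, 272.1]
eef_rot: [-2.952, -1.072, 0.004]
contact_force: [0.3, 0.5, -0.8]
grip_width: 0.1
finger_force: 0.0
```

Run:
```python
from h import *
w=cam("wrist");t=cam("top")
cv2.imwrite("pics/w2.png",w["color"][:,:,::-1])
cv2.imwrite("pics/t2.png",cv2.resize(t["color"][145:305,262:422],(560,560),interpolation=cv2.INTER_CUBIC)[:,:,::-1])
p=cloud(w);S=fr(p);z=p[...,2]
d=np.hypot(S[...,0]-60,S[...,1]+96)
for a,b in((0,5),(5,9),(9,12),(12,14),(14,16),(16,18),(18,20),(20,23),(23,26)):
    k=(d>=a)&(d<b)&(w["range_z"]>0); print(a,b,k.sum(),np.percentile(z[k],[10,50,90]).round(1) if k.any() else "")
print(w["T"][:3,3])
```

```text
0 5 87 [61.9 63.  64. ]
5 9 191 [61.8 62.7 63.6]
9 12 196 [59.3 62.4 63.6]
12 14 321 [ 53.6  63.7 366.9]
14 16 1367 [ 54.4 359.  366. ]
16 18 3853 [339.1 351.7 361.4]
18 20 1272 [ 54.1 351.4 360.2]
20 23 4991 [292.3 342.4 359.9]
23 26 5981 [285.9 345.8 358.8]
[666.11673542  64.05368538 414.54035618]
```

View pics/w2.png

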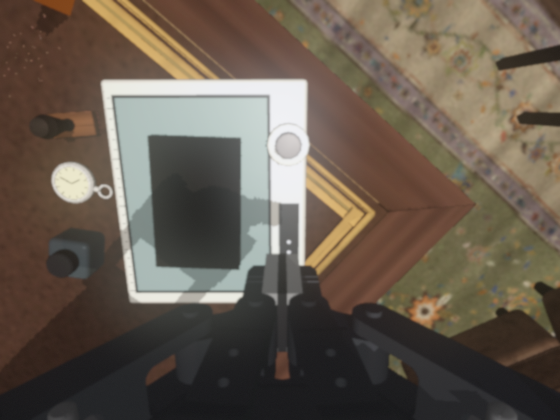

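View pics/t2.png

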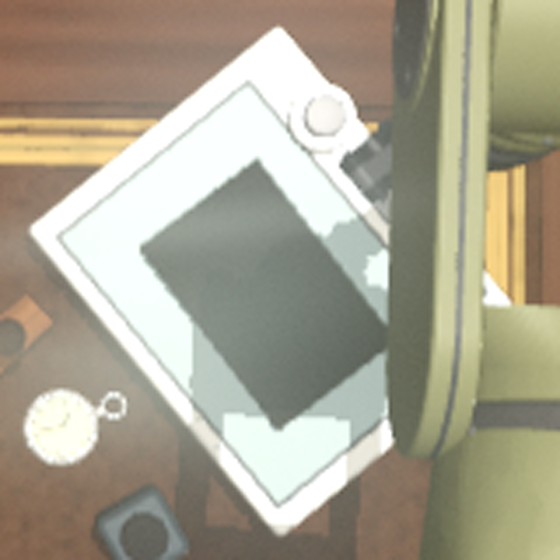

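The notebook (wrist (150,135)–(241,268)) lies flat and wholly inside the glass. The button at wrist (288,145) stands about 8 mm above its collar. Next I'll fix the button position from both views.

Run:
```python
from h import *
w=cam("wrist"); b=plane(w,[(288,145)],62.5)[0]; t=cam("top")
b2=plane(t,[(325/3.5+261.65,115/3.5+144.65)],62.5)[0]
print(b,fr(b),b2,fr(b2)); s=r.sense(); print("shift",b-s["position"],b2-s["position"])
```

```text
[642.15113674  37.16370047  62.5       ] [ 59.80151035 -93.84942702] [643.59243204  34.80163563  62.5       ] [ 59.3917653  -96.58599265]
shift [  30.83339988   17.69153648 -211.21905887] [  32.27469518   15.32947165 -211.21905887]
```

Call:
send_rows(series=[16, 8.5, 0, 0, 0, 0, 1, 15.5, 8, 0, 0, 0, 0, 1, 0, 0, -40, 0, 0, 0, 1, 0, 0, -40, 0, 0, 0, 1, 0, 0, -40, 0, 0, 0, 1, 0, 0, -40, 0, 0, 0, 1, 0, 0, -30, 0, 0, 0, 1, 0, 0, -10, 0, 0, 0, 1, 0, 0, 0, 0, 0, 0, 1, 0, 0, 0, 0, 0, 0, 1])

```text
time_s: 5.23
position: [644.2, 36.0, 74.9]
eef_rot: [2.953, 1.072, 0.002]
contact_force: [0.1, -0.6, 0.4]
grip_width: -0.5
finger_force: 0.0
```

Call:
send_rows(series=[0, 0, -4, 0, 0, 0, 1, 0, 0, -3, 0, 0, 0, 1, 0, 0, -2, 0, 0, 0, 1, 0, 0, 0, 0, 0, 0, 1, 0, 0, 0, 0, 0, 0, 1])

```text
time_s: 5.65
position: [644.0, 36.2, 65.0]
eef_rot: [2.953, 1.072, 0.001]
contact_force: [-0.2, 0.5, 0.5]
grip_width: -0.0
finger_force: 0.0
```

Call:
send_rows(series=[0, 0, -2, 0, 0, 0, 1, 0, 0, -2, 0, 0, 0, 1, 0, 0, -1, 0, 0, 0, 1, 0, 0, 0, 0, 0, 0, 1, 0, 0, 0, 0, 0, 0, 1])

```text
time_s: 6.07
position: [644.3, 36.2, 59.9]
eef_rot: [2.953, 1.072, 0.002]
contact_force: [1.5, -1.0, 2.8]
grip_width: 0.2
finger_force: 1.4
```

Call:
send_rows(series=[0, 0, -1, 0, 0, 0, 1, 0, 0, -1, 0, 0, 0, 1, 0, 0, 0, 0, 0, 0, 1, 0, 0, 0, 0, 0, 0, 1])

```text
time_s: 6.4
position: [644.3, 36.2, 58.0]
eef_rot: [2.953, 1.072, 0.002]
contact_force: [0.2, 0.3, 5.8]
grip_width: -0.0
finger_force: 2.6
```

Call:
send_rows(series=[0, 0, -0.7, 0, 0, 0, 1, 0, 0, 0, 0, 0, 0, 1, 0, 0, 0, 0, 0, 0, 1])

```text
time_s: 6.65
position: [644.3, 36.2, 58.0]
eef_rot: [2.953, 1.072, 0.002]
contact_force: [-0.6, 0.1, 7.7]
grip_width: -0.1
finger_force: 4.0
```

Call:
send_rows(series=[0, 0, -0.7, 0, 0, 0, 1, 0, 0, 0, 0, 0, 0, 1, 0, 0, 0, 0, 0, 0, 1])

```text
time_s: 6.9
position: [644.4, 36.2, 57.9]
eef_rot: [2.953, 1.072, 0.002]
contact_force: [-2.8, 0.3, 10.2]
grip_width: -0.1
finger_force: 5.5
```

The position stopped at 58 (62.5 to 63 minus 5 mm) while the force kept rising, so the button is fully down. Lifting clear now.

Call:
send_rows(series=[0, 0, 5, 0, 0, 0, 1, 0, 0, 20, 0, 0, 0, 1, 0, 0, 40, 0, 0, 0, 1, 0, 0, 40, 0, 0, 0, 1, 0, 0, 40, 0, 0, 0, 1, -30, -20, 40, 0, 0, 0, 1, -30, -25, 20, 0, 0, 0, 1, 0, 0, 0, 0, 0, 0, 1, 0, 0, 0, 0, 0, 0, 1, 0, 0, 0, 0, 0, 0, 1])

```text
time_s: 7.73
position: [591.3, -2.9, 249.4]
eef_rot: [-2.952, -1.071, 0.003]
contact_force: [0.2, -0.3, -1.0]
grip_width: 0.1
finger_force: 0.0
```

Run:
```python
from h import *
w=cam("wrist");save(w,"w3");p=cloud(w);S=fr(p);z=p[...,2];v=w["range_z"]>0
d=np.hypot(S[...,0]-59.5,S[...,1]+95.5);k=v&(d<8)&(z<100);print("button z",np.median(z[k]))
c=w["color"];m=((c.max(-1)<70)&(abs(S[...,0])<118)&(abs(S[...,1])<80)&(z>40)&(z<75)).astype(np.uint8)
cn=max(cv2.findContours(m,0,1)[0],key=cv2.contourArea);b=cv2.minAreaRect(plane(w,cn[:,0],55)[:,:2].astype(np.float32));print(b,fr(cv2.boxPoints(b)).round(1).tolist(),np.median(z[m>0]))
```

```text
button z 62.98421282255515
((534.1176147460938, 69.33036804199219), (137.0756378173828, 89.62657165527344), 37.708526611328125) [[-69.2, 47.5], [-72.6, -42.0], [64.3, -47.3], [67.8, 42.3]] 55.08036079594143
```

View pics/w3.png

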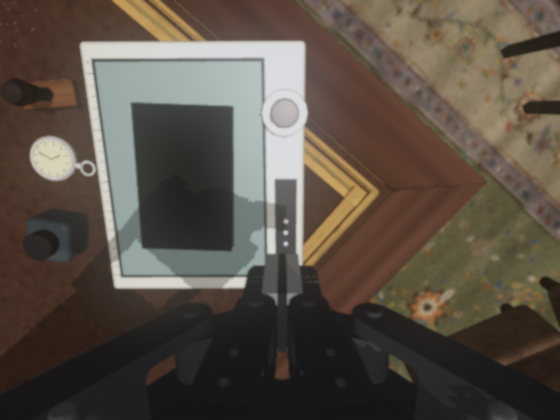

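The notebook (133,103)–(233,250) is flat at height 55 and well inside the glass. The button (285,113) is back up at 63, the bystanders haven't moved, and the tool is clear.

```bash
python3 -c "
from plant import order
print(order.finish_job())"
```

```text
the job is handed in; nothing more can be done
None
```

I handed the job in: the black notebook lies flat and wholly on the glass, the button was pressed fully down and is up again, and the ink bottle, stamp and watch look untouched; no verdict was shown.

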